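# Empty the board separator's catch tray

### The job

Collect the two finished modules, the green boards with a silver metal can on them, from the separator's catch tray and lay them flat on the floor of the blue tote, can up and not on top of each other; set them down, do not drop them in. Leave the unfinished board without a can where it lies in the tray.

Things in the scene. Friction and masses are not known exactly. Their poses are not given: they have to be found in the camera images.
- module_a: finished module, 40 to 85 g: green board 56 x 40 x 4 mm with a silver metal can centred on it (36 x 28 mm, from 4 to 22 mm above the board's underside); lift it by the can. Origin: centre of the underside; x along the 56 and 36 mm sides, y along the 40 and 28 mm sides, z up. Flat in the dark catch tray, can up, parts 90 mm or more apart; tray floor 4 mm thick, walls 18 mm high.
- module_b: the second finished module, 40 to 85 g: green board 56 x 40 x 4 mm with a silver metal can centred on it (36 x 28 mm, from 4 to 22 mm above the board's underside); lift it by the can. Origin: centre of the underside; x along the 56 and 36 mm sides, y along the 40 and 28 mm sides, z up. Flat in the dark catch tray, can up, parts 90 mm or more apart; tray floor 4 mm thick, walls 18 mm high.
- bare_board: unfinished board to be left alone: the same green board 56 x 40 x 4 mm, but no can, only a black chip, a copper coil and a yellow part, at most 10 mm high. Origin: centre of its underside, z up. It lies in the catch tray too, as does a narrow green off-cut strip.
- tote: blue open-topped tote, fixed to the bench: outside 218 x 168 mm, 55 mm high, walls and floor 4 mm thick (inside 210 x 160 mm). Origin: centre of its underside on the bench; x along the 218 mm length, y along the 168 mm width, z up. A red bin of the same size with scrap boards stands beside it, on either side: not that one.
Mind the look-alikes: they are no part of the job. Leave any yellow look-alike of the module_b alone. Leave any yellow look-alike of the module_a alone.

How it is judged:
By the outcome, as a careful person would: the job done as asked, in the order asked, and still so for the second after the job is handed in, with the robot touching nothing.
It also fails if it takes over 56 s, if anything falls off the work surface, if the arm or the gripper's body presses on something with over 40 N, if the wrist force passes 120 N, or if a joint passes its speed limit or range.

### The arm

A 6-joint arm with a two-finger parallel gripper is mounted at the origin on the work surface. World frame = base frame: x ahead of the robot, y to its left, z up, the work surface at z = 0. Lengths are in m, angles in rad, forces in N, time in s.
With the tool pointing down it reaches from about 0.3 to 0.825 m from the base axis. Payload 5.4 kg.
Tool frame: the origin (TCP) lies on the centre line of the jaws, within the pads' length; the fingertips stand 11 mm ahead of it and the grasp point (between the pads) lies 8 mm behind it; z points along the fingers, y is the line along which they close (so a half turn about z gives the same grasp; the last joint's range is limited). The gripper opens to 92 mm and grips with 3 to 60 N. Pads are 20 mm wide; open, the fingers measure 128 mm over their backs; the gripper's body (75 mm by 189 mm) begins 69 mm behind the grasp point.
Start: joints at [1.018, 0.158, 1.597, -0, 1.386, -0.21], TCP at [0.193, 0.542, 0.226] pointing down, gripper open.
Joint ranges: [-2.91, 2.91], [-0.94, 2.29], [0.18, 2.7], [-1.29, 4.43], [0.17, 2.64], [-3, 3]. Speed limits (rad/s): [2.57, 2.57, 3.14, 3.14, 3.14, 3.14].

### API

Orientations are given as a 3x3 rotation matrix whose columns are the frame's x, y, z axes.
In Python, from plant import status, camera, order gives the robot as it stands.
- The arm moves only by the tool send_rows, never from a script. Its argument "moves" is a list of rows, each a list of 2 entries, a list of its own where there are three numbers: the shift along the tool's x, y, z in units of 25 mm (1.0 is 25 mm), then the turn, a rotation vector about the tool's x, y, z in rad. In form: [[[x, y, z], [wx, wy, wz]], ...]. A call has exactly 8 rows; each row shifts and turns the commanded pose from where the row before left it, along the tool's axes as they then stand; what a row does not reach is not made up. A row lasts 1/12 s, in which the tool goes at most 41.7 mm and 7.16 degrees, less where a joint would pass 70% of its speed; a pose out of reach is approached as far as the arm can. A call is refused whole if a number of a shift passes 1 or a number of a turn 0.125, either way. A call with a gripper value outside its range is refused whole. "hand" is the opening, from -1 (shut) to 1 (fully open), so that 0 is half open, set as the call begins (left out, the last holds). The fingers move at their own pace and stop on an object; "force" is the grip in N (left out, the last holds). Time passes only in rows, so rows that do not move let the fingers close, or fill a call up. It gives the time, the measured TCP pose, the force, the opening and the grip force at its end, in the units of the state.
- status.get_state(): the state, without advancing time (a new reading comes with each control period).
- camera(name): name is "side" or "top"; returns a dict with "img" (480x640x3 uint8, red, green, blue), "range_z" (480x640 float32, m along the optical axis (not along the pixel's ray), 0 where there is no reading), "fx", "fy", "cx", "cy" (pixels), "position" and "orientation" of the camera in the world. Camera axes: x right, y down, z forward; pixel columns grow to the right and rows downward; lengths in m; the calibration is good to about 2 mm. A picture is of the moment at which its call begins.
- order.sign_off(): hands the job in; it is judged then, once.
The state is a dict: "clock": time; "qpos": joint angles; "qvel": joint speeds; "joint_efforts": joint torques, N m; "tcp_pos": TCP position; "tcp_rot": TCP orientation; "contact_force": force on the tool from outside, world axes, zero at the start; "wrist_torque": the same for the moment, N m; "finger_gap": finger opening in m; "grasp_force": force on a finger pad.
Only numpy, scipy, OpenCV 4.12 (cv2) and the standard library are available. Lean on these libraries where they do the work, as an engineer would, in place of code of your own. Each camera call takes 0.05 s, during which the arm holds its last target. There are 200 camera calls.

## Working session

There is one attempt and no reset: what is moved stays moved. The work goes in short steps, Python scripts to look and compute and a tool call to move; the robot and the scene stay as the last step left them, time stands still between calls to the robot, and variables do not carry over. Pictures are saved under pics/ and viewed, at most 10 in all, crops included, and the job is handed in when it is done.

Besides the shell and the picture viewer there is one more tool, called after "Call:" as a command line: name --argument value ..., lists and objects as JSON in quotes. send_rows: Moves the arm, as the interface text tells. Its arguments: {"type":"object","properties":{"moves":{"type":"array","items":{"type":"array"}},"hand":{"type":"number"},"force":{"type":"number"}},"required":["moves"]}

```bash
mkdir -p pics; python3 - <<'E'
from plant import status,camera
import cv2,numpy as np
for n in("top","side"):
    c=camera(n);cv2.imwrite(f"pics/{n}1.png",c["img"][:,:,::-1])
    np.savez(n+"1.npz",**c);print(n,c["position"],c["orientation"],c["fx"],c["cx"],c["cy"])
s=status.get_state();print(s)
E
```

```text
top [0.40361226 0.01344687 1.00764578] [[ 0.00463091 -0.99233479  0.12349182]
 [-0.99974599 -0.00731826 -0.02131666]
 [ 0.022057   -0.12336173 -0.99211661]] 581.3148135726708 317.1095571494774 245.52635663534798
side [-0.02876739 -0.51644165  0.78855472] [[ 0.65599344 -0.51398552  0.55271285]
 [-0.75473692 -0.45319842  0.47432413]
 [ 0.00669286 -0.72830631 -0.68521903]] 576.7849709070725 314.76188831722163 230.3935288333115
{'clock': 0.1, 'qpos': array([ 1.01790988e+00,  1.59006436e-01,  1.59809134e+00,  5.91813913e-07,
        1.38624179e+00, -2.10095043e-01]), 'qvel': array([-0.00072813, -0.00131471, -0.00375521, -0.00042063,  0.00218957,
        0.00029982]), 'joint_efforts': array([-9.77100608e-04, -3.86505067e+01, -3.22960031e+01,  7.02556386e-02,
        3.39870807e-02, -5.97186045e-05]), 'tcp_pos': array([0.19298563, 0.54105606, 0.22471342]), 'tcp_rot': array([[-9.41819894e-01,  3.36116714e-01, -9.17877202e-04],
       [ 3.36117770e-01,  9.41818791e-01, -1.48633575e-03],
       [ 3.64891710e-04, -1.70837541e-03, -9.99998474e-01]]), 'contact_force': array([-0.96758755, -0.43998808,  0.05345898]), 'wrist_torque': array([ 0.03611902, -0.04158166, -0.01991629]), 'grasp_force': 0.0, 'finger_gap': 0.09208724470432135}
```

View pics/top1.png

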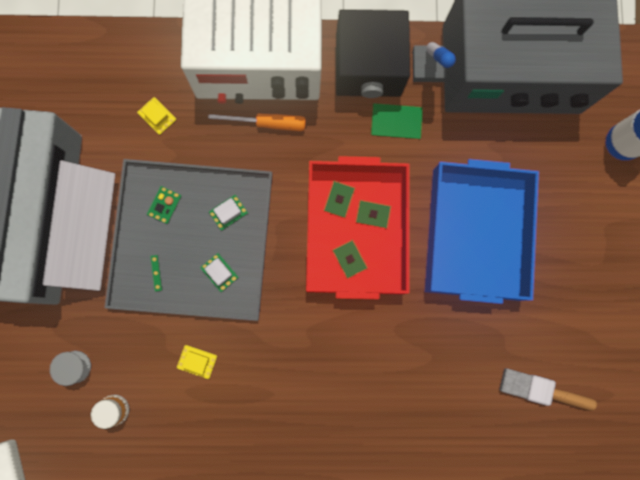

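The tray is at about (190,240), with canned modules at (228,212) and (219,271) and the bare board at (164,205). The blue tote is at (484,232) and the red bin sits between them. I'll enlarge the crop and measure.

```bash
cat > h.py <<'E'
import numpy as np,cv2
from scipy.spatial.transform import Rotation as R
def world(c,u,v,d=None,z=None):
    r=c["orientation"]@np.array([(u-c["cx"])/c["fx"],(v-c["cy"])/c["fy"],1.])
    if z is not None: d=(z-c["position"][2])/r[2]
    return c["position"]+d*r
def pix(c,p):
    q=c["orientation"].T@(np.array(p)-c["position"]);return c["cx"]+c["fx"]*q[0]/q[2],c["cy"]+c["fy"]*q[1]/q[2]
E
python3 - <<'E'
from h import *
c=dict(np.load("top1.npz"))
im=c["img"]
hsv=cv2.cvtColor(im,cv2.COLOR_RGB2HSV)
m=((hsv[...,1]<45)&(hsv[...,2]>130)).astype(np.uint8)
mm=np.zeros_like(m);mm[185:300,185:260]=m[185:300,185:260]
for k in cv2.findContours(mm,0,2)[0]:
    if cv2.contourArea(k)<100: continue
    P=np.array([world(c,u,v,z=.026)[:2] for u,v in k[:,0].astype(float)]).astype(np.float32)
    r=cv2.minAreaRect(P);(x,y),w,a=r
    print("can",x,y,w,a); u,v=pix(c,(x,y,.026));d=c["range_z"][int(v),int(u)];print(u,v,world(c,u,v,d))
vis=cv2.resize(im[180:310,140:270],None,fx=4.6,fy=4.6,interpolation=cv2.INTER_CUBIC)
cv2.imwrite("pics/crop1.png",vis[:,:,::-1])
for n,u,v,z in [("tl",434,163,.055),("tr",538,170,.055),("br",533,299,.055),("bl",428,292,.055)]:
    print(n,world(c,u,v,z=z))
for u,v in[(484,232),(484,180),(484,280),(190,240),(484,296),(533,240),(358,230),(308,230),(190,166)]: print(u,v,world(c,u,v,c["range_z"][v,u]))
E
```

```text
can 0.48086151480674744 0.16035786271095276 (0.037707146257162094, 0.0307557824999094) 40.589359283447266
217.38793480786885 271.2414283798299 [0.48068262 0.16001765 0.0282733 ]
can 0.5861566066741943 0.1479744017124176 (0.03085002489387989, 0.03789706900715828) 34.88138961791992
226.24812725236436 209.81833039503638 [0.58656073 0.14827222 0.02382679]
tl [ 0.66412038 -0.2038621   0.055     ]
tr [ 0.653835   -0.38057688  0.055     ]
br [ 0.43608843 -0.36298775  0.055     ]
bl [ 0.44661742 -0.18954875  0.055     ]
484 232 [ 0.55491875 -0.30179115  0.00217138]
484 180 [ 0.64791087 -0.30396425  0.00447519]
484 280 [ 0.47031688 -0.29874637  0.00353256]
190 240 [0.53680041 0.21271073 0.00225333]
484 296 [ 0.44071451 -0.28307289  0.05130667]
533 240 [ 0.53457703 -0.36835855  0.05175798]
358 230 [ 0.5565574  -0.07959356  0.00314666]
308 230 [0.54838491 0.00817971 0.05246306]
190 166 [0.66375488 0.21319945 0.02034228]
```

View pics/crop1.png

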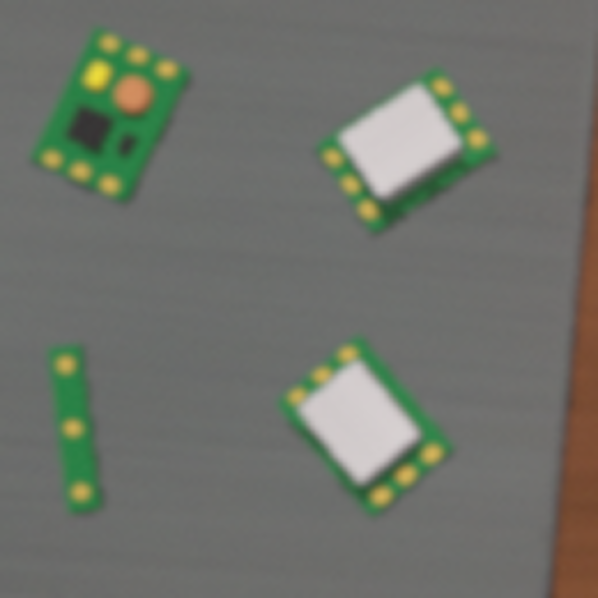

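View pics/side1.png

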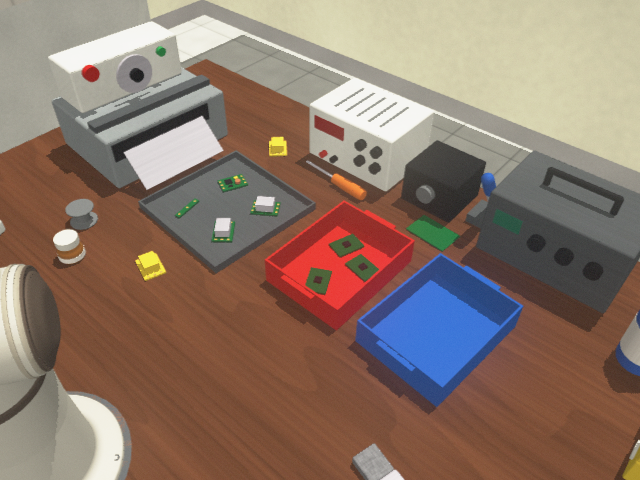

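Both cans are confirmed (37.7 x 30.8 mm as measured at 26 mm height). The near one is at (0.481,0.160) with its short side at 130.6°. The far one is at (0.586,0.148) with its short side at 34.9°. The tote centre is about (0.550,-0.284), yaw -3.5°. First I turn the tool +60° toward the near module.

Call:
send_rows --moves '[[[0,0,0],[0,0,-0.125]],[[0,0,0],[0,0,-0.125]],[[0,0,0],[0,0,-0.125]],[[0,0,0],[0,0,-0.125]],[[0,0,0],[0,0,-0.125]],[[0,0,0],[0,0,-0.125]],[[0,0,0],[0,0,-0.125]],[[0,0,0],[0,0,-0.125]]]' --hand 0.3 --force 20

```text
clock: 0.77
tcp_pos: [0.1931, 0.5412, 0.225]
tcp_rot: [[-0.788, -0.616, -0.001], [-0.616, 0.788, -0.001], [0.001, -0.0, -1.0]]
contact_force: [0.4, -0.2, 0.0]
finger_gap: 0.0597
grasp_force: 0.0
```

```bash
cat > go.py <<'E'
import sys
from h import *
from plant import status
x,y,z,a=map(float,sys.argv[1:5]);a=np.radians(a)
s=status.get_state();Rt=s["tcp_rot"]
yv=np.array([np.cos(a),np.sin(a),0]);zv=np.array([0,0,-1.]);G=np.c_[np.cross(yv,zv),yv,zv]
print("t",s["clock"],"tcp",s["tcp_pos"].round(4),"gap",s["finger_gap"].round(4),"F",s["contact_force"].round(1),s["grasp_force"])
print("turn",R.from_matrix(Rt.T@G).as_rotvec().round(3))
d=np.array([x,y,z])-s["tcp_pos"]
print("shift now-axes",(Rt.T@d/.025).round(2)," final-axes",(G.T@d/.025).round(2))
E
python3 go.py .481 .160 .12 130.6; python3 go.py .481 .160 .021 130.6
```

```text
Traceback (most recent call last):
  File "go.py", line 7, in <module>
    print("t",s["clock"],"tcp",s["tcp_pos"].round(4),"gap",s["finger_gap"].round(4),"F",s["contact_force"].round(1),s["grasp_force"])
                                                           ^^^^^^^^^^^^^^^^^^^^^
AttributeError: 'float' object has no attribute 'round'
Traceback (most recent call last):
  File "go.py", line 7, in <module>
    print("t",s["clock"],"tcp",s["tcp_pos"].round(4),"gap",s["finger_gap"].round(4),"F",s["contact_force"].round(1),s["grasp_force"])
                                                           ^^^^^^^^^^^^^^^^^^^^^
AttributeError: 'float' object has no attribute 'round'
```

```bash
sed -i 's/s\["finger_gap"\].round(4)/s["finger_gap"]/' go.py
python3 go.py .481 .160 .12 130.6
```

```text
t 0.7667 tcp [0.1931 0.5412 0.225 ] gap 0.05969063528153283 F [ 0.4 -0.2  0. ] 0.0
turn [-0.    -0.001 -0.045]
shift now-axes [  0.31 -19.1    4.21]  final-axes [  1.18 -19.07   4.2 ]
```

Call:
send_rows --moves '[[[0.15,-0.95,0],[0,0,-0.045]],[[0.1,-1,0],[0,0,0]],[[0.1,-1,0],[0,0,0]],[[0.1,-1,0],[0,0,0]],[[0.1,-1,0],[0,0,0]],[[0.1,-1,0],[0,0,0]],[[0.1,-1,0],[0,0,0]],[[0.1,-1,0],[0,0,0]]]'

```text
clock: 1.43
tcp_pos: [0.3048, 0.3743, 0.2252]
tcp_rot: [[-0.763, -0.646, -0.001], [-0.646, 0.763, -0.0], [0.001, 0.0, -1.0]]
contact_force: [0.7, -0.0, -0.6]
finger_gap: 0.0599
grasp_force: 0.0
```

Call:
send_rows --moves '[[[0.1,-1,0.5],[0,0,0]],[[0.1,-1,0.5],[0,0,0]],[[0.1,-1,0.5],[0,0,0]],[[0,-1,0.5],[0,0,0]],[[0,-1,0.6],[0,0,0]],[[0,-1,0.6],[0,0,0]],[[0,-1,0.6],[0,0,0]],[[0,-1,0.4],[0,0,0]]]'

```text
clock: 2.1
tcp_pos: [0.4275, 0.2167, 0.1188]
tcp_rot: [[-0.764, -0.646, -0.002], [-0.646, 0.764, -0.0], [0.002, 0.001, -1.0]]
contact_force: [0.9, 0.3, 0.4]
finger_gap: 0.0599
grasp_force: 0.0
```

```bash
python3 go.py .481 .160 .08 130.6
```

```text
t 2.1 tcp [0.4275 0.2167 0.1188] gap 0.05988019233249 F [0.9 0.3 0.4] 0.0
turn [ 0.001 -0.002 -0.007]
shift now-axes [-0.17 -3.11  1.55]  final-axes [-0.15 -3.11  1.55]
```

Call:
send_rows --moves '[[[-0.05,-0.8,0],[0,0,0]],[[-0.05,-0.8,0],[0,0,-0.007]],[[-0.05,-0.8,0.3],[0,0,0]],[[0,-0.5,0.6],[0,0,0]],[[0,-0.2,0.6],[0,0,0]],[[0,0,0],[0,0,0]],[[0,0,0],[0,0,0]],[[0,0,0],[0,0,0]]]'

```text
clock: 2.77
tcp_pos: [0.481, 0.1618, 0.0836]
tcp_rot: [[-0.759, -0.652, 0.0], [-0.652, 0.759, 0.0], [-0.0, 0.0, -1.0]]
contact_force: [0.2, 0.9, 0.3]
finger_gap: 0.0597
grasp_force: 0.0
```

```bash
python3 go.py .481 .160 .022 130.6; python3 - <<'E'
from h import *
from plant import camera
c=camera("side");np.savez("side2.npz",**c)
u,v=map(int,pix(c,(.481,.16,.03)))
cv2.imwrite("pics/s2.png",cv2.resize(c["img"][v-75:v+75,u-100:u+100],None,fx=4,fy=4,interpolation=2)[:,:,::-1])
E
```

```text
t 2.7667 tcp [0.481  0.1618 0.0836] gap 0.05973265255061626 F [0.2 0.9 0.3] 0.0
turn [0.    0.    0.001]
shift now-axes [ 0.05 -0.06  2.46]  final-axes [ 0.05 -0.06  2.46]
```

View pics/s2.png

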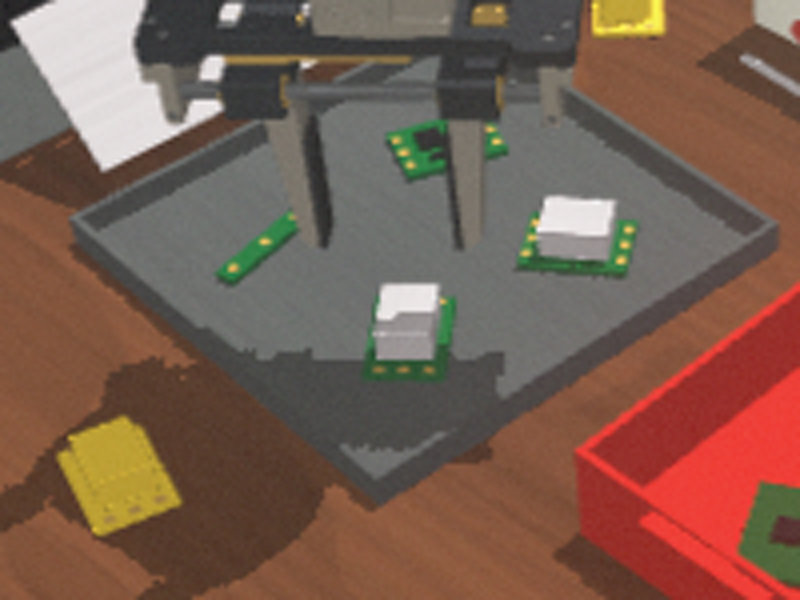

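The open fingers straddle the near can along its short sides, centred at crop column ~395 against ~405 for the can. I'll descend, then close.

Call:
send_rows --moves '[[[0,-0.04,0.6],[0,0,0]],[[0.04,0,0.6],[0,0,0]],[[0,0,0.5],[0,0,0]],[[0,0,0.4],[0,0,0]],[[0,0,0.2],[0,0,0]],[[0,0,0.1],[0,0,0]],[[0,0,0],[0,0,0]],[[0,0,0],[0,0,0]]]'

```text
clock: 3.48
tcp_pos: [0.4815, 0.1602, 0.0238]
tcp_rot: [[-0.759, -0.651, 0.001], [-0.651, 0.759, 0.0], [-0.001, -0.001, -1.0]]
contact_force: [0.3, -0.5, 0.2]
finger_gap: 0.0595
grasp_force: 0.0
```

Call:
send_rows --moves '[[[0,0,0],[0,0,0]],[[0,0,0],[0,0,0]],[[0,0,0],[0,0,0]],[[0,0,0],[0,0,0]],[[0,0,0],[0,0,0]],[[0,0,0],[0,0,0]],[[0,0,0],[0,0,0]],[[0,0,0],[0,0,0]]]' --hand -0.7 --force 15

```text
clock: 4.15
tcp_pos: [0.481, 0.16, 0.0232]
tcp_rot: [[-0.759, -0.651, 0.0], [-0.651, 0.759, -0.0], [-0.0, -0.0, -1.0]]
contact_force: [-1.3, -0.7, 1.9]
finger_gap: 0.0278
grasp_force: 15.0
```

Gripped with a 27.8 mm gap, which matches the can. Now lift.

Call:
send_rows --moves '[[[0,0,-0.3],[0,0,0]],[[0,0,-0.6],[0,0,0]],[[0,0,-0.8],[0,0,0.11]],[[0,0,-1],[0,0,0.11]],[[0,0,-1],[0,0,0.11]],[[0,0,-0.8],[0,0,0.11]],[[0,0,-0.4],[0,0,0.11]],[[0,0,0],[0,0,0.11]]]'

```text
clock: 4.82
tcp_pos: [0.4829, 0.1602, 0.1492]
tcp_rot: [[-0.999, -0.044, 0.006], [-0.044, 0.999, 0.0], [-0.006, 0.0, -1.0]]
contact_force: [-0.1, -0.3, -0.7]
finger_gap: 0.0278
grasp_force: 15.0
```

```bash
python3 go.py .600 -.287 .1432 86.5
```

```text
t 4.8167 tcp [0.4829 0.1602 0.1492] gap 0.027818460064257478 F [-0.1 -0.3 -0.7] 14.994722753763199
turn [0.001 0.006 0.105]
shift now-axes [ -3.89 -18.08   0.26]  final-axes [ -5.77 -17.57   0.24]
```

Call:
send_rows --moves '[[[0,-0.3,0],[0,0,0.105]],[[-0.2,-0.6,0],[0,0,0]],[[-0.3,-0.9,0],[0,0,0]],[[-0.3,-0.95,0],[0,0,0]],[[-0.3,-0.95,0],[0,0,0]],[[-0.3,-0.95,0],[0,0,0]],[[-0.3,-0.95,0],[0,0,0]],[[-0.3,-0.95,0],[0,0,0]]]'

```text
clock: 5.48
tcp_pos: [0.5225, -0.0075, 0.1459]
tcp_rot: [[-0.998, 0.056, 0.0], [0.056, 0.998, -0.0], [-0.0, -0.0, -1.0]]
contact_force: [0.3, -0.4, 0.1]
finger_gap: 0.0276
grasp_force: 15.0
```

Call:
send_rows --moves '[[[-0.35,-0.95,0],[0,0,0]],[[-0.35,-0.95,0],[0,0,0]],[[-0.35,-0.95,0],[0,0,0]],[[-0.35,-0.95,0],[0,0,0]],[[-0.35,-0.95,0],[0,0,0]],[[-0.35,-0.95,0],[0,0,0]],[[-0.35,-0.95,0],[0,0,0]],[[-0.35,-0.9,0],[0,0,0]]]'

```text
clock: 6.15
tcp_pos: [0.5819, -0.2, 0.1458]
tcp_rot: [[-0.998, 0.056, -0.0], [0.056, 0.998, 0.0], [0.0, 0.0, -1.0]]
contact_force: [-0.1, -0.1, -0.0]
finger_gap: 0.0278
grasp_force: 15.0
```

```bash
python3 go.py .600 -.287 .09 86.5
```

```text
t 6.15 tcp [ 0.5819 -0.2     0.1458] gap 0.027837462906363995 F [-0.1 -0.1 -0. ] 15.000332593917847
turn [ 0.    -0.     0.005]
shift now-axes [-0.92 -3.44  2.23]  final-axes [-0.94 -3.43  2.23]
```

Call:
send_rows --moves '[[[-0.3,-0.8,0],[0,0,0.005]],[[-0.3,-0.8,0],[0,0,0]],[[-0.2,-0.7,0],[0,0,0]],[[0,-0.5,0.2],[0,0,0]],[[0,-0.2,0.4],[0,0,0]],[[0,0,0.4],[0,0,0]],[[0,0,0],[0,0,0]],[[0,0,0],[0,0,0]]]'

```text
clock: 6.82
tcp_pos: [0.5963, -0.2729, 0.1188]
tcp_rot: [[-0.998, 0.06, -0.003], [0.06, 0.998, 0.002], [0.003, 0.002, -1.0]]
contact_force: [0.4, 0.1, -0.2]
finger_gap: 0.0282
grasp_force: 15.0
```

```bash
python3 go.py .600 -.287 .0235 86.5; python3 - <<'E'
from h import *
from plant import camera
for n,z in(("top",(300,100)),("side",0)):
    c=camera(n)
    u,v=map(int,pix(c,(.55,-.284,.03)))
    if n=="side":cv2.imwrite("pics/s3.png",cv2.resize(c["img"][v-90:v+90,u-120:u+120],None,fx=3.3,fy=3.3,interpolation=2)[:,:,::-1])
E
```

```text
t 6.8167 tcp [ 0.5963 -0.2729  0.1188] gap 0.028229227480052212 F [ 0.4  0.1 -0.2] 14.999995976686478
turn [ 0.002 -0.003  0.001]
shift now-axes [-0.19 -0.56  3.81]  final-axes [-0.18 -0.55  3.81]
```

View pics/s3.png

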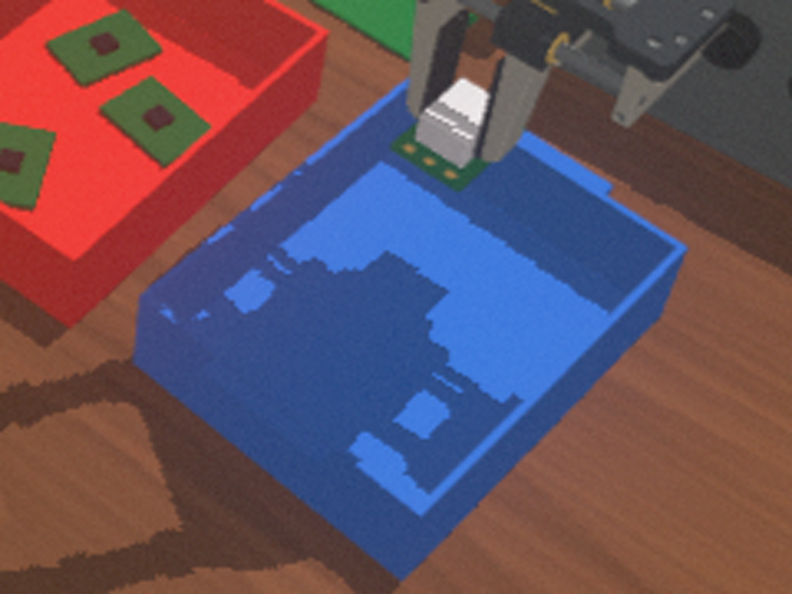

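The module is held level by the can above the tote's far part. I'll finish the lateral move and descend.

Call:
send_rows --moves '[[[-0.1,-0.3,0],[0,0,0]],[[-0.08,-0.25,0.4],[0.002,-0.003,0]],[[0,0,0.7],[0,0,0]],[[0,0,0.7],[0,0,0]],[[0,0,0.6],[0,0,0]],[[0,0,0.4],[0,0,0]],[[0,0,0.2],[0,0,0]],[[0,0,0],[0,0,0]]]'

```text
clock: 7.58
tcp_pos: [0.6005, -0.2884, 0.044]
tcp_rot: [[-0.998, 0.061, 0.001], [0.061, 0.998, -0.001], [-0.001, -0.001, -1.0]]
contact_force: [-0.5, 1.2, -0.7]
finger_gap: 0.0279
grasp_force: 15.0
```

```bash
python3 go.py .600 -.287 .0235 86.5
```

```text
t 7.5833 tcp [ 0.6005 -0.2884  0.044 ] gap 0.02794071065781469 F [-0.5  1.2 -0.7] 14.999921768903732
turn [-0.001  0.001  0.   ]
shift now-axes [0.03 0.06 0.82]  final-axes [0.02 0.05 0.82]
```

Call:
send_rows --moves '[[[0,0,0.2],[0,0,0]],[[0,0,0.2],[0,0,0]],[[0,0,0.15],[0,0,0]],[[0,0,0.1],[0,0,0]],[[0,0,0.1],[0,0,0]],[[0,0,0.05],[0,0,0]],[[0,0,0],[0,0,0]],[[0,0,0],[0,0,0]]]'

```text
clock: 8.25
tcp_pos: [0.6014, -0.2889, 0.0257]
tcp_rot: [[-0.998, 0.061, 0.003], [0.061, 0.998, -0.002], [-0.003, -0.002, -1.0]]
contact_force: [-0.8, 0.0, -0.1]
finger_gap: 0.0277
grasp_force: 15.0
```

Call:
send_rows --moves '[[[0,0,0.02],[0,0,0]],[[0,0,0.02],[0,0,0]],[[0,0,0.02],[0,0,0]],[[0,0,0.02],[0,0,0]],[[0,0,0.02],[0,0,0]],[[0,0,0],[0,0,0]],[[0,0,0],[0,0,0]],[[0,0,0],[0,0,0]]]'

```text
clock: 8.92
tcp_pos: [0.6014, -0.2889, 0.0233]
tcp_rot: [[-0.998, 0.061, 0.003], [0.061, 0.998, -0.002], [-0.003, -0.002, -1.0]]
contact_force: [0.3, 0.3, 1.5]
finger_gap: 0.0278
grasp_force: 15.0
```

Call:
send_rows --moves '[[[0,0,0.02],[0,0,0]],[[0,0,0.02],[0,0,0]],[[0,0,0],[0,0,0]],[[0,0,0],[0,0,0]],[[0,0,0],[0,0,0]],[[0,0,0],[0,0,0]],[[0,0,0],[0,0,0]],[[0,0,0],[0,0,0]]]'

```text
clock: 9.58
tcp_pos: [0.6014, -0.2889, 0.0233]
tcp_rot: [[-0.998, 0.061, 0.003], [0.061, 0.998, -0.002], [-0.003, -0.002, -1.0]]
contact_force: [-2.9, 1.5, 7.3]
finger_gap: 0.0275
grasp_force: 15.0
```

It has contact (7 N and z no longer drops). Release, then raise.

Call:
send_rows --moves '[[[0,0,0],[0,0,0]],[[0,0,0],[0,0,0]],[[0,0,0],[0,0,0]],[[0,0,0],[0,0,0]],[[0,0,0],[0,0,0]],[[0,0,0],[0,0,0]],[[0,0,-0.3],[0,0,0]],[[0,0,-0.5],[0,0,0]]]' --hand 0.2

```text
clock: 10.25
tcp_pos: [0.6002, -0.2881, 0.0411]
tcp_rot: [[-0.998, 0.061, 0.0], [0.061, 0.998, -0.0], [-0.0, -0.0, -1.0]]
contact_force: [0.1, 0.7, -1.4]
finger_gap: 0.0549
grasp_force: 0.0
```

Call:
send_rows --moves '[[[0,0,-0.8],[0,0,0]],[[0,0,-1],[0,0,0]],[[0,0,-1],[0,0,0]],[[0,0,-1],[0,0,0.12]],[[0,0,-0.5],[0,0,0.12]],[[0,0,0],[0,0,0.12]],[[0,0,0],[0,0,0.12]],[[0,0,0],[0,0,0.12]]]'

```text
clock: 10.92
tcp_pos: [0.6015, -0.289, 0.1519]
tcp_rot: [[-0.786, 0.618, 0.005], [0.618, 0.786, -0.004], [-0.006, 0.0, -1.0]]
contact_force: [0.4, 0.0, -0.1]
finger_gap: 0.0548
grasp_force: 0.0
```

```bash
python3 go.py .586 .148 .1432 34.9
```

```text
t 10.9167 tcp [ 0.6015 -0.289   0.1519] gap 0.054805965958180665 F [ 0.4  0.  -0.1] 0.0
turn [0.001 0.006 0.295]
shift now-axes [11.3  13.35  0.28]  final-axes [14.69  9.49  0.35]
```

Turn the rest of the way, then go in the final axes: x +14.7, y +9.5.

Call:
send_rows --moves '[[[0,0,0],[0,0,0.1]],[[0,0,0],[0,0,0.1]],[[0,0,0],[0,0.006,0.095]],[[0.5,0.3,0],[0,0,0]],[[0.8,0.5,0],[0,0,0]],[[1,0.65,0],[0,0,0]],[[1,0.65,0],[0,0,0]],[[1,0.65,0],[0,0,0]]]'

```text
clock: 11.58
tcp_pos: [0.5949, -0.159, 0.151]
tcp_rot: [[-0.579, 0.815, 0.0], [0.815, 0.579, 0.002], [0.002, 0.002, -1.0]]
contact_force: [0.3, -0.8, 0.2]
finger_gap: 0.0548
grasp_force: 0.0
```

Call:
send_rows --moves '[[[1,0.65,0],[0,0,0]],[[1,0.65,0],[0,0,0]],[[1,0.65,0],[0,0,0]],[[1,0.65,0],[0,0,0]],[[1,0.65,0],[0,0,0]],[[1,0.65,0],[0,0,0]],[[1,0.65,0],[0,0,0]],[[0.8,0.6,0],[0,0,0]]]'

```text
clock: 12.25
tcp_pos: [0.5869, 0.0754, 0.1516]
tcp_rot: [[-0.58, 0.814, 0.0], [0.814, 0.58, 0.003], [0.002, 0.002, -1.0]]
contact_force: [-0.2, -1.0, 0.7]
finger_gap: 0.0552
grasp_force: 0.0
```

```bash
python3 go.py .586 .148 .08 34.9; python3 - <<'E'
from h import *
from plant import camera
c=camera("top");np.savez("top3.npz",**c)
cv2.imwrite("pics/t3.png",cv2.resize(c["img"][150:310,420:545],None,fx=3.5,fy=3.5,interpolation=2)[:,:,::-1])
E
```

```text
t 12.25 tcp [0.5869 0.0754 0.1516] gap 0.055209949715332204 F [-0.2 -1.   0.7] 0.0
turn [ 0.002 -0.002  0.01 ]
shift now-axes [2.38 1.65 2.87]  final-axes [2.4  1.63 2.87]
```

View pics/t3.png

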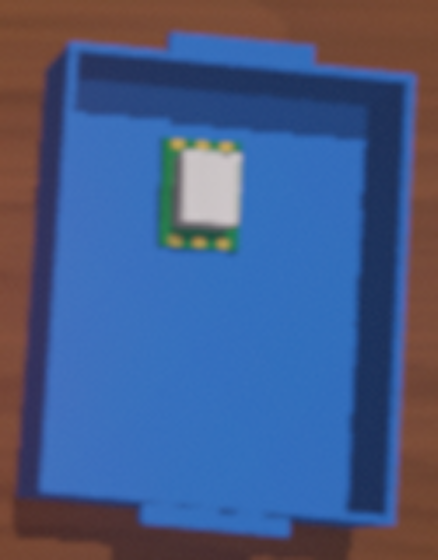

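The first module lies flat, can up, in the upper half of the tote (crop (200,195)), and the lower half is free. Next, the second pick.

Call:
send_rows --moves '[[[0.7,0.5,0.2],[0.002,-0.002,0.01]],[[0.7,0.5,0.5],[0,0,0]],[[0.5,0.3,0.6],[0,0,0]],[[0.2,0.2,0.5],[0,0,0]],[[0.1,0.05,0.5],[0,0,0]],[[0,0,0.2],[0,0,0]],[[0,0,0],[0,0,0]],[[0,0,0],[0,0,0]]]'

```text
clock: 12.97
tcp_pos: [0.5881, 0.1389, 0.0882]
tcp_rot: [[-0.568, 0.823, -0.001], [0.823, 0.568, -0.0], [0.0, -0.001, -1.0]]
contact_force: [-0.4, -0.4, -0.3]
finger_gap: 0.0551
grasp_force: 0.0
```

```bash
python3 go.py .586 .148 .0235 34.9
```

```text
t 12.9667 tcp [0.5881 0.1389 0.0882] gap 0.055138748330462235 F [-0.4 -0.4 -0.3] 0.0
turn [-0.001 -0.    -0.005]
shift now-axes [0.35 0.14 2.59]  final-axes [0.35 0.14 2.59]
```

Call:
send_rows --moves '[[[0.2,0.08,0],[0,0,-0.005]],[[0.15,0.06,0.4],[0,0,0]],[[0,0,0.6],[0,0,0]],[[0,0,0.6],[0,0,0]],[[0,0,0.5],[0,0,0]],[[0,0,0.3],[0,0,0]],[[0,0,0.1],[0,0,0]],[[0,0,0],[0,0,0]]]'

```text
clock: 13.63
tcp_pos: [0.5854, 0.1489, 0.0249]
tcp_rot: [[-0.573, 0.82, -0.002], [0.82, 0.573, -0.0], [0.001, -0.002, -1.0]]
contact_force: [-0.3, 0.2, -0.3]
finger_gap: 0.0549
grasp_force: 0.0
```

```bash
python3 go.py .586 .148 .0235 34.9
```

```text
t 13.6333 tcp [0.5854 0.1489 0.0249] gap 0.05486410361914767 F [-0.3  0.2 -0.3] 0.0
turn [-0.002 -0.001  0.001]
shift now-axes [-0.04 -0.    0.06]  final-axes [-0.04 -0.    0.06]
```

Call:
send_rows --moves '[[[0,0,0.04],[0,0,0]],[[0,0,0],[0,0,0]],[[0,0,0],[0,0,0]],[[0,0,0],[0,0,0]],[[0,0,0],[0,0,0]],[[0,0,0],[0,0,0]],[[0,0,0],[0,0,0]],[[0,0,0],[0,0,0]]]' --hand -0.7 --force 15

```text
clock: 14.3
tcp_pos: [0.5862, 0.1488, 0.0251]
tcp_rot: [[-0.573, 0.82, -0.001], [0.82, 0.573, -0.0], [0.0, -0.001, -1.0]]
contact_force: [-1.1, -0.5, 3.9]
finger_gap: 0.0278
grasp_force: 15.0
```

Call:
send_rows --moves '[[[0,0,-0.3],[0,0,0]],[[0,0,-0.6],[0,0,0]],[[0,0,-0.8],[0,0,-0.11]],[[0,0,-1],[0,0,-0.11]],[[0,0,-1],[0,0,-0.11]],[[0,0,-0.8],[0,0,-0.11]],[[0,0,-0.4],[0,0,-0.11]],[[0,0,0],[0,0,-0.11]]]'

```text
clock: 14.97
tcp_pos: [0.5878, 0.1491, 0.1508]
tcp_rot: [[-0.957, 0.291, 0.004], [0.291, 0.957, 0.0], [-0.004, 0.001, -1.0]]
contact_force: [0.2, -0.1, -0.9]
finger_gap: 0.0278
grasp_force: 15.0
```

```bash
python3 go.py .500 -.281 .1432 86.5
```

```text
t 14.9667 tcp [0.5878 0.1491 0.1508] gap 0.027841685357159942 F [ 0.2 -0.1 -0.9] 14.99826192855835
turn [ 0.001  0.004 -0.234]
shift now-axes [ -1.64 -17.48   0.28]  final-axes [  2.46 -17.39   0.3 ]
```

The second module is gripped and lifted. Now to the tote's near half.

Call:
send_rows --moves '[[[0,0,0],[0,0,-0.117]],[[0,0,0],[0,0.004,-0.117]],[[0,-0.4,0],[0,0,0]],[[0.1,-0.7,0],[0,0,0]],[[0.15,-0.95,0],[0,0,0]],[[0.15,-0.95,0],[0,0,0]],[[0.15,-0.95,0],[0,0,0]],[[0.15,-0.95,0],[0,0,0]]]'

```text
clock: 15.63
tcp_pos: [0.5596, 0.0263, 0.147]
tcp_rot: [[-0.998, 0.07, -0.006], [0.07, 0.998, 0.0], [0.006, -0.0, -1.0]]
contact_force: [-0.1, 0.1, 0.5]
finger_gap: 0.0281
grasp_force: 15.0
```

Call:
send_rows --moves '[[[0.15,-0.95,0],[0,0,0]],[[0.15,-0.95,0],[0,0,0]],[[0.15,-0.95,0],[0,0,0]],[[0.15,-0.95,0],[0,0,0]],[[0.15,-0.95,0],[0,0,0]],[[0.15,-0.95,0],[0,0,0]],[[0.15,-0.95,0],[0,0,0]],[[0.15,-0.95,0],[0,0,0]]]'

```text
clock: 16.3
tcp_pos: [0.5168, -0.1613, 0.1473]
tcp_rot: [[-0.997, 0.071, -0.006], [0.071, 0.997, 0.0], [0.006, -0.0, -1.0]]
contact_force: [0.5, -0.1, -0.8]
finger_gap: 0.0277
grasp_force: 15.0
```

```bash
python3 go.py .500 -.281 .10 86.5
```

```text
t 16.3 tcp [ 0.5168 -0.1613  0.1473] gap 0.0277477371684466 F [ 0.5 -0.1 -0.8] 15.00054270029068
turn [-0.    -0.006 -0.01 ]
shift now-axes [ 0.32 -4.83  1.89]  final-axes [ 0.38 -4.82  1.89]
```

Call:
send_rows --moves '[[[0.1,-0.95,0],[0,-0.006,-0.01]],[[0.1,-0.95,0],[0,0,0]],[[0.1,-0.9,0],[0,0,0]],[[0.05,-0.8,0],[0,0,0]],[[0,-0.6,0.2],[0,0,0]],[[0,-0.4,0.5],[0,0,0]],[[0,-0.2,0.5],[0,0,0]],[[0,0,0.3],[0,0,0]]]'

```text
clock: 16.97
tcp_pos: [0.5008, -0.2786, 0.107]
tcp_rot: [[-0.998, 0.059, -0.002], [0.059, 0.998, 0.002], [0.002, 0.002, -1.0]]
contact_force: [0.2, 0.3, -1.7]
finger_gap: 0.0278
grasp_force: 15.0
```

```bash
python3 go.py .500 -.281 .025 86.5
```

```text
t 16.9667 tcp [ 0.5008 -0.2786  0.107 ] gap 0.02781818084998048 F [ 0.2  0.3 -1.7] 14.999712109565735
turn [ 0.002 -0.002  0.003]
shift now-axes [ 0.02 -0.1   3.28]  final-axes [ 0.02 -0.1   3.28]
```

Call:
send_rows --moves '[[[0,-0.05,0.4],[0.002,-0.002,0]],[[0,0,0.6],[0,0,0]],[[0,0,0.6],[0,0,0]],[[0,0,0.5],[0,0,0]],[[0,0,0.4],[0,0,0]],[[0,0,0.2],[0,0,0]],[[0,0,0.1],[0,0,0]],[[0,0,0],[0,0,0]]]'

```text
clock: 17.63
tcp_pos: [0.502, -0.2801, 0.0395]
tcp_rot: [[-0.998, 0.057, 0.002], [0.057, 0.998, -0.002], [-0.002, -0.002, -1.0]]
contact_force: [0.3, 0.1, -0.5]
finger_gap: 0.0282
grasp_force: 15.0
```

```bash
python3 go.py .500 -.281 .025 86.5
```

```text
t 17.6333 tcp [ 0.502  -0.2801  0.0395] gap 0.02824196734796656 F [ 0.3  0.1 -0.5] 14.999787658452988
turn [-0.002  0.002  0.004]
shift now-axes [ 0.08 -0.04  0.58]  final-axes [ 0.08 -0.04  0.58]
```

Call:
send_rows --moves '[[[0,0,0.2],[0,0,0]],[[0,0,0.15],[0,0,0]],[[0,0,0.08],[0,0,0]],[[0,0,0.04],[0,0,0]],[[0,0,0.02],[0,0,0]],[[0,0,0.02],[0,0,0]],[[0,0,0],[0,0,0]],[[0,0,0],[0,0,0]]]'

```text
clock: 18.3
tcp_pos: [0.5022, -0.2805, 0.0273]
tcp_rot: [[-0.998, 0.057, 0.003], [0.057, 0.998, -0.002], [-0.003, -0.002, -1.0]]
contact_force: [-0.1, 0.2, -0.3]
finger_gap: 0.0277
grasp_force: 15.0
```

Call:
send_rows --moves '[[[0,0,0.02],[0,0,0]],[[0,0,0.02],[0,0,0]],[[0,0,0.02],[0,0,0]],[[0,0,0],[0,0,0]],[[0,0,0],[0,0,0]],[[0,0,0],[0,0,0]],[[0,0,0],[0,0,0]],[[0,0,0],[0,0,0]]]'

```text
clock: 18.97
tcp_pos: [0.5021, -0.2804, 0.0256]
tcp_rot: [[-0.998, 0.057, 0.003], [0.057, 0.998, -0.002], [-0.003, -0.002, -1.0]]
contact_force: [-0.6, 0.5, -0.6]
finger_gap: 0.0279
grasp_force: 15.0
```

Call:
send_rows --moves '[[[0,0,0.02],[0,0,0]],[[0,0,0.02],[0,0,0]],[[0,0,0],[0,0,0]],[[0,0,0],[0,0,0]],[[0,0,0],[0,0,0]],[[0,0,0],[0,0,0]],[[0,0,0],[0,0,0]],[[0,0,0],[0,0,0]]]'

```text
clock: 19.63
tcp_pos: [0.5023, -0.2805, 0.0252]
tcp_rot: [[-0.998, 0.057, 0.003], [0.057, 0.998, -0.002], [-0.003, -0.002, -1.0]]
contact_force: [-1.7, 1.8, 5.5]
finger_gap: 0.0278
grasp_force: 15.0
```

Contact at 5.5 N. Release and raise.

Call:
send_rows --moves '[[[0,0,0],[0,0,0]],[[0,0,0],[0,0,0]],[[0,0,0],[0,0,0]],[[0,0,0],[0,0,0]],[[0,0,0],[0,0,0]],[[0,0,0],[0,0,0]],[[0,0,-0.3],[0,0,0]],[[0,0,-0.5],[0,0,0]]]' --hand 0.2

```text
clock: 20.3
tcp_pos: [0.5011, -0.2795, 0.044]
tcp_rot: [[-0.998, 0.057, 0.0], [0.057, 0.998, -0.0], [-0.0, -0.0, -1.0]]
contact_force: [-0.0, -0.5, -1.0]
finger_gap: 0.0553
grasp_force: 0.0
```

Call:
send_rows --moves '[[[0,0,-0.8],[0,0,0]],[[0,0,-1],[0,0,0]],[[0,0,-1],[0,0,0]],[[0,0,-1],[0,0,0]],[[0,0,-0.8],[0,0,0]],[[0,0.5,-0.4],[0,0,0]],[[0,0.8,0],[0,0,0]],[[0,1,0],[0,0,0]]]'

```text
clock: 20.97
tcp_pos: [0.5054, -0.2225, 0.1712]
tcp_rot: [[-0.998, 0.058, 0.005], [0.058, 0.998, -0.004], [-0.005, -0.004, -1.0]]
contact_force: [-0.2, 1.0, 0.2]
finger_gap: 0.0551
grasp_force: 0.0
```

Call:
send_rows --moves '[[[0,1,0],[0,0,0]],[[0,1,0],[0,0,0]],[[0,1,0],[0,0,0]],[[0,1,0],[0,0,0]],[[0,1,0],[0,0,0]],[[0,0.5,0],[0,0,0]],[[0,0,0],[0,0,0]],[[0,0,0],[0,0,0]]]'

```text
clock: 21.63
tcp_pos: [0.5127, -0.0852, 0.1694]
tcp_rot: [[-0.998, 0.055, 0.003], [0.055, 0.998, -0.003], [-0.003, -0.003, -1.0]]
contact_force: [0.4, 0.3, 0.6]
finger_gap: 0.0552
grasp_force: 0.0
```

```bash
python3 - <<'E'
from h import *
from plant import camera
c=camera("top")
cv2.imwrite("pics/t4.png",c["img"][:,:,::-1])
E
```

```text
(no output)
```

View pics/t4.png

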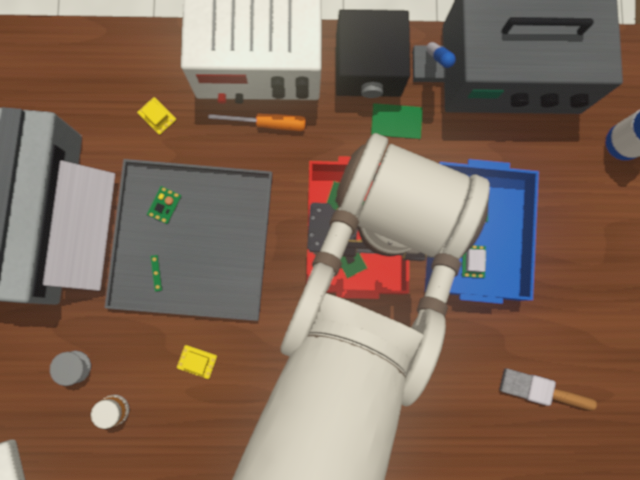

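The second module lies flat at (474,262), and the bare board and strip are untouched. The arm hides the first module, so I'll check it from the side.

```bash
python3 - <<'E'
from h import *
from plant import camera
c=camera("side")
cv2.imwrite("pics/s4.png",c["img"][:,:,::-1])
E
```

```text
(no output)
```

View pics/s4.png

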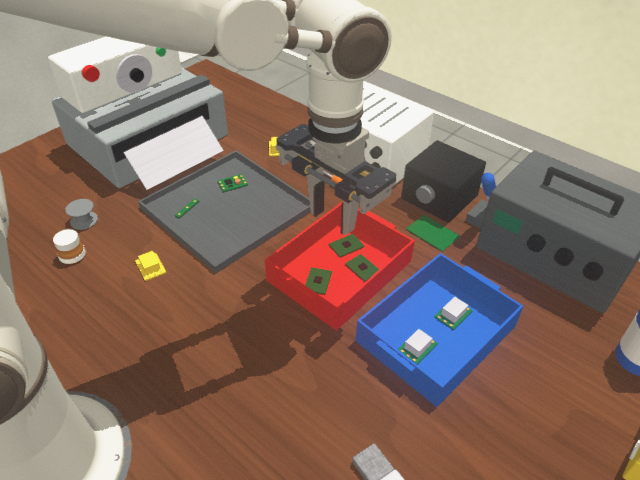

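Both modules lie flat and apart in the blue tote at (454,313) and (418,346), and the gripper is clear of everything.

```bash
python3 -c "
from plant import order
print(order.sign_off())"
```

```text
the job is handed in; nothing more can be done
None
```

Both finished modules lie flat, can up and apart on the blue tote's floor, the bare board is untouched in the tray, and the job is handed in at about 22 s on the robot's clock; no verdict was returned.

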